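# File the washed serving boards in the counter rack by size

### The job

The four wooden serving boards in the white drainer are dry. Stand them in the wooden counter rack in order of size, one in each slot, the largest next to the rack's wooden end panel and the smallest at the open end, each centred in its slot and fully down. Do not knock over the pepper mill or the jam jar.

Things in the scene. Friction and masses are not known exactly. Their poses are not given: they have to be found in the camera images.
- board_xl: largest of four like serving boards of plain light wood: 170 mm long (its y), 144 mm high (its z), 12 mm thick (its x), 0.19 kg, a hanging hole in one upper corner. It stands on a long edge; origin: middle of its lower edge. All four start upright, leaning up to 5 degrees, in a wire drainer with a white tray, left of the cheese wire cutter, one in each slot, in any order
- board_l: second largest board: 150 mm long (y), 126 mm high (z), 12 mm thick (x), 0.15 kg; origin: middle of its lower edge. A board can be gripped across its thickness at the middle of its upper edge and lifted straight up. The drainer (270 x 190 mm) is fixed; its slots are 60 mm apart and the boards' lower edges are 12 mm above the counter
- board_m: third board: 130 mm long (y), 108 mm high (z), 12 mm thick (x), 0.11 kg; origin: middle of its lower edge. The drainer's slots are pairs of steel wire hoops like the rack's: they reach 45 mm above a board's lower edge, span 80 mm along the board and measure 38 mm over both at the top
- board_s: smallest board: 110 mm long (y), 90 mm high (z), 12 mm thick (x), 0.08 kg; origin: middle of its lower edge. Between drainer and rack stands the fixed wire cutter, 94 mm high, with a cheese wedge on it; a till taller than the boards stands close to the left of the drainer
- slot_1: slot of the counter rack next to its end panel. Origin: middle of the slot's floor, a black rubber strip 18 mm above the counter, on which a board's lower edge comes to stand; x: across the slot, along the row towards the end panel; y: along the slot, as the board's length shall lie (either way round); z: up. The panel is 98 mm high, its inner face 43 mm from this origin
- slot_2: second slot from the end panel, 60 mm from slot_1, same axes and origin. Each slot lies between two fixed steel wire hoops, 80 mm wide along the slot and 45 mm high above its floor; they stand 14.5 mm clear of each other up to 34 mm, then flare to 28 mm clear (38 mm over both) at the top
- slot_3: third slot from the end panel, 60 mm from slot_2, same axes and origin. The rack is fixed to the right of the wire cutter and stands at any angle: a dark wooden base, 276 x 150 mm, with the four slots in a row and the upright panel at one end
- slot_4: fourth slot, at the rack's open end, 60 mm from slot_3, same axes and origin
- pepper_mill: turned wooden pepper mill, 58 mm wide, 150 mm high, standing loose on the far side of the wire cutter; origin: centre of its underside, z up
- jam_jar: glass jam jar with white lid, 72 mm wide, 102 mm high, standing loose near the mill; origin: centre of its underside, z up

How it is judged:
At the end, for the whole second after the job is handed in: largest to smallest board in slot_1 to slot_4: each down on its slot's floor (within 6 mm), its middle within 15 mm along and 8 mm across the slot, under 8.5 degrees off upright and 11 degrees off the slot's line, released and at rest (x of board_xl in the frame of slot_1 between -0.008 and 0.008 m and y of board_xl in the frame of slot_1 between -0.015 and 0.015 m and z of board_xl in the frame of slot_1 between -0.006 and 0.006 m and angle between each of board_xl, board_l, board_m, board_s's own z axis and vertical below 0.15 rad and angle between the y axis of board_xl and the y axis of slot_1, either way round below 0.19 rad and linear speed of each of board_xl, board_l, board_m, board_s below 0.02 m/s and angular speed of each of board_xl, board_l, board_m, board_s below 0.5 rad/s and x of board_l in the frame of slot_2 between -0.008 and 0.008 m and y of board_l in the frame of slot_2 between -0.015 and 0.015 m and z of board_l in the frame of slot_2 between -0.006 and 0.006 m and angle between the y axis of board_l and the y axis of slot_2, either way round below 0.19 rad and x of board_m in the frame of slot_3 between -0.008 and 0.008 m and y of board_m in the frame of slot_3 between -0.015 and 0.015 m and z of board_m in the frame of slot_3 between -0.006 and 0.006 m and angle between the y axis of board_m and the y axis of slot_3, either way round below 0.19 rad and x of board_s in the frame of slot_4 between -0.008 and 0.008 m and y of board_s in the frame of slot_4 between -0.015 and 0.015 m and z of board_s in the frame of slot_4 between -0.006 and 0.006 m and angle between the y axis of board_s and the y axis of slot_4, either way round below 0.19 rad); the robot touches nothing.
It fails at once if the pepper mill or the jam jar is knocked over (angle between any of pepper_mill, jam_jar's own z axis and vertical above 0.6 rad).
It also fails if it takes over 131 s, if anything falls off the work surface, if the arm or the gripper's body presses on something with over 40 N, if the wrist force passes 120 N, or if a joint passes its speed limit or range.

### The arm

A 6-joint arm with a two-finger parallel gripper is mounted at the origin on a cart in front of the work surface, level with it; the furniture and walls round the work are solid. World frame = base frame: x ahead of the robot, y to its left, z up, the work surface at z = 0. Lengths are in m, angles in rad, forces in N, time in s.
With the tool pointing down it reaches from about 0.35 to 0.775 m from the base axis. Payload 5.5 kg.
Tool frame: the origin (TCP) lies midway between the tips of the shut fingers; the grasp point (between the pads) lies 19 mm behind it (pinch_z is the distance from the TCP to the grasp point, in m); z points along the fingers, x is the direction in which the jaws open and shut, and the axes are right-handed (so a half turn about z gives the same grasp; the last joint's range is limited). The gripper opens to 85 mm and grips with 20 to 120 N. Pads are 22 mm wide; open, the fingers measure 114 mm over their backs; the gripper's body (76 mm by 85 mm) begins 54 mm behind the grasp point. The pads swing forward as they close: fully open they stand 13 mm farther back than shut.
Start: joints at [1.185, 0.313, 0.046, 1.304, 0, 1.431], TCP at [0.14, 0.558, 0.231] pointing down, gripper open.
Joint ranges: [-2.76, 2.76], [-0.86, 1.69], [-1.03, 1.26], [-2.2, 2.34], [-1.47, 1.5], [-3.14, 3.14]. Speed limits (rad/s): [2.57, 2.57, 3.14, 3.14, 3.14, 3.14].

### API

Orientations are given as a unit quaternion [w, x, y, z].
In Python, from workcell import get_state, read_camera, camera_info, hand_in, trace, pinch_z gives the robot as it stands. The module is installed in compiled form; this text tells all that it offers.
- The arm moves only by the tool arm_command, never from a script. Its argument "steps" is text: rows parted by semicolons, each of 4 numbers parted by spaces: the shift along the world's x, y, z in mm, then the turn about the world's z in rad. In form: tx ty tz spin; .... A call has 1 to 20 rows; each row is the pose to reach, as a shift and turn from the pose measured when the call began; what a row does not reach only later rows make up. A row lasts 1/8 s, in which the tool goes at most 62.5 mm and 10.7 degrees, less where a joint would pass 70% of its speed; a pose out of reach is approached as far as the arm can. A call with a gripper value outside its range is refused whole. "fingers" is the gripper command: -1 is shut, 1 is fully open, values between are in proportion, set as the call begins (left out, the last holds). The fingers move at their own pace and stop on an object; "newtons" is the grip in N (left out, the last holds). Time passes only in rows, so rows that repeat a pose let the fingers close. It gives the time, the measured TCP pose, the force and the opening at its end, in the units of the state.
- get_state(): the state, without advancing time (a new reading comes with each control period).
- read_camera(name): name is "scene" or "top" or "wrist"; returns the picture (400x640x3 uint8, red, green, blue); there is no depth.
- camera_info(name): a dict with "mtx" (3x3 intrinsics, pixels), "R" (3x3) and "t" (3): a world point X has camera coordinates R X + t. Camera axes: x right, y down, z forward; pixel columns grow to the right and rows downward; lengths in m; the calibration is good to about 2 mm. A picture is of the moment at which its call begins: read the wrist's pose just before it. camera_info takes no time and is no camera call; for the wrist camera it gives the pose at the moment of the call.
- hand_in(): hands the job in, once; it reports no verdict.
Trained networks look in the newest picture that a camera, given by its name, has taken for a name from the list of things; names that differ only in an ending like _2 or _b are one class to them, and where a whole thing is asked for, a point or a joint stands for the part that bears it (a point fixed in the world has none). Each returns a list of dicts, best first, with "score" (0 to 1); they miss things now and then, are a little off and sometimes report something else, mostly with a low value. They report only what shows in the picture. A call takes as long as a camera call.
- trace(camera, name): "mask" (400x640 bool, what is visible of it) and "box" ([left, top, width, height] in pixels, round what is visible of it).
The state is a dict: "clock": time; "joint_pos": joint angles; "qvel": joint speeds; "tau": joint torques, N m; "tcp_pos": TCP position; "orientation": TCP orientation; "wrist_force": force on the tool from outside, world axes, zero at the start; "ft_torque": the same for the moment, N m; "finger_gap": finger opening in m.
Only numpy, scipy, OpenCV 4.12 (cv2) and the standard library are available. Lean on these libraries where they do the work, as an engineer would, in place of code of your own. Each camera call takes 0.05 s, during which the arm holds its last target.

## Working session

There is one attempt and no reset: what is moved stays moved. The work goes in short steps, Python scripts to look and compute and a tool call to move; the robot and the scene stay as the last step left them, time stands still between calls to the robot, and variables do not carry over. Pictures are saved under pics/ and viewed, and the job is handed in when it is done.

Besides the shell and the picture viewer there is one more tool, called after ">>>" by a JSON object that holds its "api" and its "payload", one argument or row to a line. arm_command: Moves the arm, as the interface text tells. Its arguments: {"type":"object","properties":{"steps":{"type":"string"},"fingers":{"type":"number"},"newtons":{"type":"number"}},"required":["steps"]}

```bash
ls; mkdir -p pics; python3 - <<'E'
from workcell import *
import cv2,numpy as np
np.set_printoptions(precision=4,suppress=True)
print(get_state(),pinch_z)
for c in ["scene","top","wrist"]:
    i=camera_info(c);print(c,i)
    p=read_camera(c);cv2.imwrite(f"pics/{c}0.png",p[:,:,::-1])
E
```

```text
pics
{'clock': 0.0, 'joint_pos': array([1.1854, 0.314 , 0.045 , 1.3036, 0.    , 1.4312]), 'qvel': array([-0.0005,  0.001 ,  0.0005, -0.0013,  0.0002,  0.0025]), 'tau': array([  0.0024, -48.0625,  29.8531,   0.0193,   0.0001,   0.    ]), 'tcp_pos': array([0.1397, 0.5572, 0.2304]), 'orientation': array([ 0.0004,  0.7885,  0.6151, -0.0008]), 'wrist_force': array([ 0.202 , -0.2604, -0.1013]), 'ft_torque': array([ 0.0237,  0.0054, -0.029 ]), 'finger_gap': 0.08578882233741544} 0.0187
scene {'mtx': array([[405.8526,   0.    , 315.31  ],
       [  0.    , 405.8526, 205.1251],
       [  0.    ,   0.    ,   1.    ]]), 'R': array([[ 0.8884, -0.4591, -0.0009],
       [-0.3589, -0.6934, -0.6248],
       [ 0.2862,  0.5554, -0.7808]]), 't': array([-0.5149,  0.2012,  1.1689])}
top {'mtx': array([[414.5507,   0.    , 319.2921],
       [  0.    , 414.5507, 200.6416],
       [  0.    ,   0.    ,   1.    ]]), 'R': array([[-0.0161, -0.9996,  0.024 ],
       [-0.9916,  0.0129, -0.1289],
       [ 0.1285, -0.0259, -0.9914]]), 't': array([-0.0406,  0.5834,  1.2268])}
wrist {'mtx': array([[296.4502,   0.    , 318.3228],
       [  0.    , 296.4502, 196.184 ],
       [  0.    ,   0.    ,   1.    ]]), 'R': array([[ 0.2447,  0.9696, -0.0014],
       [ 0.9326, -0.2349,  0.2741],
       [ 0.2655, -0.0684, -0.9617]]), 't': array([-0.5743, -0.0342,  0.3792])}
```

View pics/scene0.png

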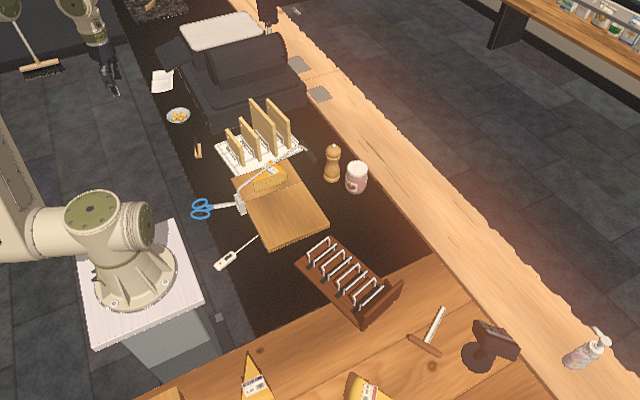

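View pics/top0.png

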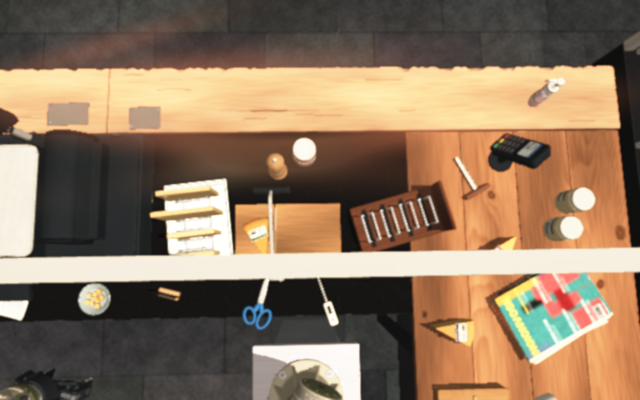

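View pics/wrist0.png

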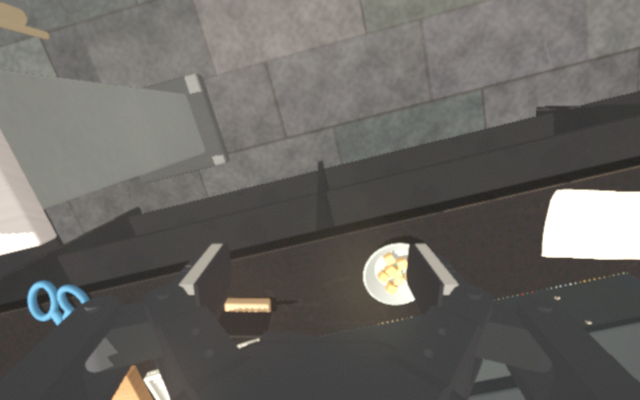

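```bash
cat > h.py <<'E'
from workcell import *
import cv2,numpy as np
np.set_printoptions(precision=4,suppress=True)
def ray(info,u,v):
    d=np.linalg.inv(info["mtx"])@np.array([u,v,1.]); R,t=info["R"],info["t"]
    return -R.T@t, R.T@d
def atz(info,u,v,z):
    o,d=ray(info,u,v); return o+d*(z-o[2])/d[2]
def proj(info,X):
    c=(info["R"]@np.atleast_2d(X).T).T+info["t"]; p=(info["mtx"]@c.T).T; return p[:,:2]/p[:,2:]
def save(img,name,crop=None,k=1):
    if crop: x,y,w,h=crop; img=img[y:y+h,x:x+w]
    if k!=1: img=cv2.resize(img,None,fx=k,fy=k,interpolation=cv2.INTER_CUBIC)
    cv2.imwrite("pics/"+name+".png",img[:,:,::-1])
E
python3 - <<'E'
from h import *
s=read_camera("scene");t=read_camera("top")
save(s,"s1a",(200,80,130,110),6); save(s,"s1b",(280,220,140,110),5)
save(t,"t1a",(140,160,120,110),6); save(t,"t1b",(340,170,130,90),6)
for n in ["board_xl","slot_1","pepper_mill","jam_jar"]:
  for c in ["scene","top"]:
    print(n,c,[(round(d["score"],2),d["box"]) for d in trace(c,n)])
E
```

```text
board_xl scene [(0.94, [248.8, 98.9, 27.9, 56.0])]
board_xl top [(0.86, [148.7, 199.4, 76.3, 22.7]), (0.42, [418.6, 194.7, 14.0, 33.9])]
slot_1 scene [(0.6, [321.4, 265.8, 18.1, 17.1]), (0.51, [301.8, 248.4, 37.3, 23.7]), (0.5, [338.5, 293.6, 2.0, 4.7]), (0.44, [351.0, 284.6, 27.0, 30.3])]
slot_1 top [(0.59, [401.4, 203.8, 14.6, 31.1]), (0.54, [153.6, 184.9, 66.5, 15.4]), (0.46, [379.0, 202.5, 15.7, 40.7]), (0.45, [360.6, 211.1, 18.8, 36.4])]
pepper_mill scene [(0.83, [324.8, 146.5, 15.8, 34.1])]
pepper_mill top [(0.63, [266.9, 147.8, 20.5, 30.5])]
jam_jar scene [(0.68, [344.4, 161.3, 22.8, 33.5]), (0.17, [332.8, 273.9, 31.5, 22.7])]
jam_jar top [(0.63, [292.5, 139.0, 21.9, 26.9]), (0.33, [148.9, 204.2, 74.9, 14.4])]
```

```bash
cd pics; python3 -c "
import cv2
for n in ['s1a','s1b','t1a','t1b']: print(cv2.imread(n+'.png').shape)"
```

```text
(660, 780, 3)
(550, 700, 3)
(660, 720, 3)
(540, 780, 3)
```

View pics/s1a.png

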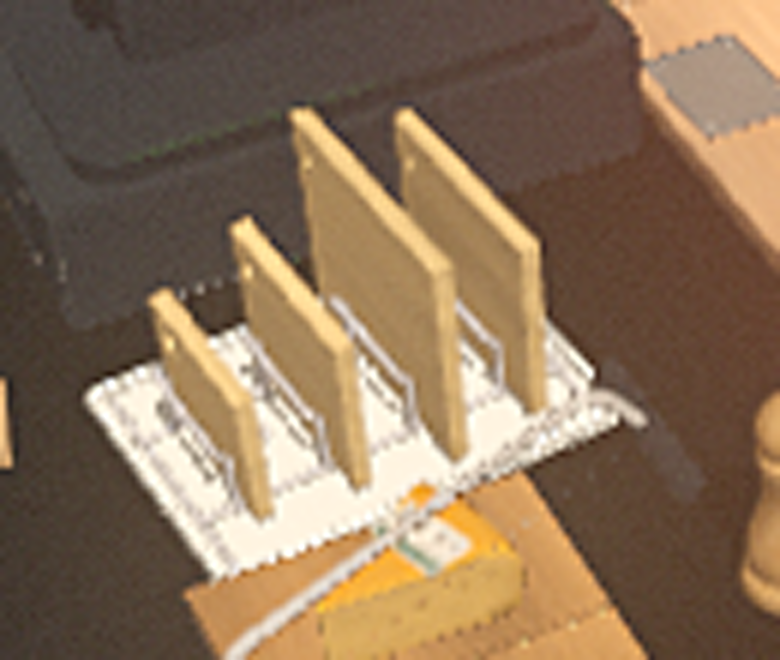

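View pics/s1b.png

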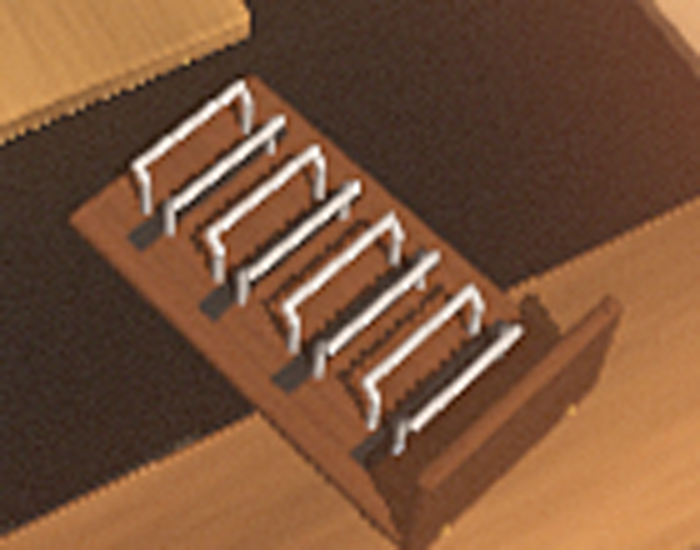

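View pics/t1a.png

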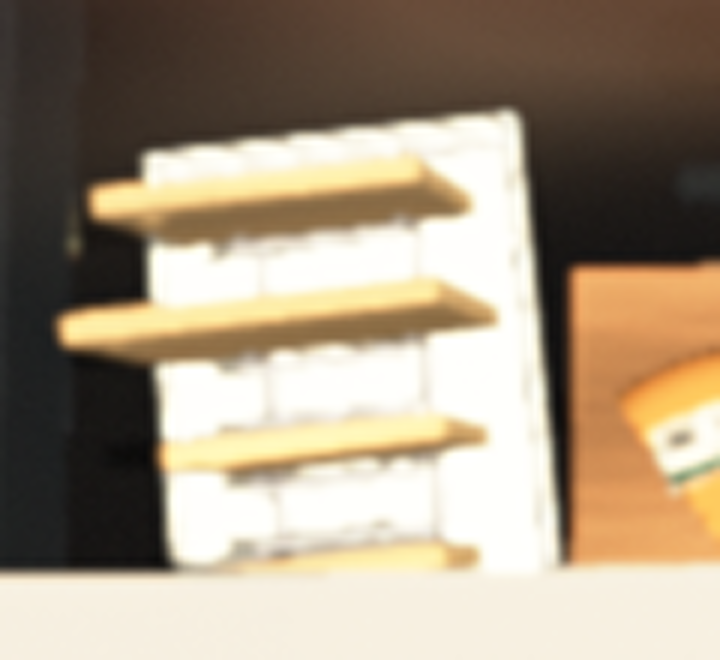

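View pics/t1b.png

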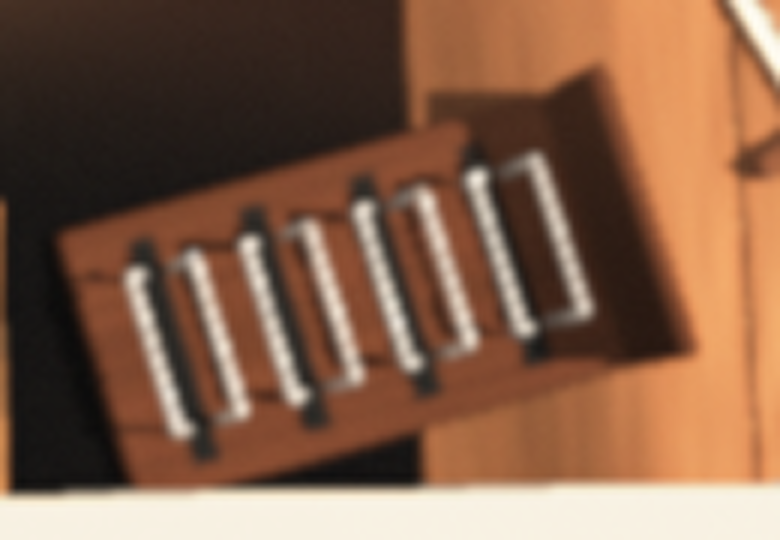

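```bash
cat > fit1.py <<'E'
from h import *
from scipy.optimize import least_squares
T=camera_info("top");S=camera_info("scene")
def a(l,off,k): return np.array(l,float)/k+np.array(off)
t=a([(137,272),(182,430),(195,255),(240,412),(250,242),(300,397),(307,228),(353,380),(365,208),(413,365),(423,193),(470,345),(478,175),(525,330),(537,158),(585,312)],(340,170),6)
s=a([(243,88),(140,165),(281,122),(170,215),(318,152),(215,237),(355,187),(243,285),(393,218),(290,308),(433,257),(320,358),(473,290),(370,382),(518,328),(402,428)],(280,220),5)
def pts(x,y,th): # slot1 origin, th = angle of slot x axis
    P=[]
    for k in (4,3,2,1):
        for sx in (-16.5,16.5):
            for sy in (37.5,-37.5):
                lx=(-60*(k-1)+sx)/1e3; ly=sy/1e3
                P.append([x+lx*np.cos(th)-ly*np.sin(th),y+lx*np.sin(th)+ly*np.cos(th),.0605])
    return np.array(P)
def res(p,w): 
    P=pts(*p[:3]);r=[]
    if 't' in w:r.append((proj(T,P)-t).ravel())
    if 's' in w:r.append((proj(S,P)-s).ravel())
    return np.concatenate(r)
if __name__=="__main__":
  for w in("t","s","ts"):
    f=least_squares(res,[.5,-.3,-1.4],args=(w,));print(w,f.x,np.sqrt(np.mean(f.fun**2)))
  B={'S':((160,294),(252,405),(None),(445,550),.102,.11),'M':((242,222),(345,345),(163,458),(427,423),.12,.13),'XL':((303,113),(440,265),(58,328),(437,290),.156,.17),'L':((405,113),(530,243),(90,200),(412,165),.138,.15)}
  for n,(sl,sr,tl,tr,z,L) in B.items():
    q=[atz(S,*(np.array(p)/6+(200,80)),z) for p in (sl,sr)]
    print(n,'scene',q[0][:2],q[1][:2],np.linalg.norm(q[0]-q[1]),L)
    q2=[atz(T,*(np.array(p)/6+(140,160)),z) for p in (tl,tr) if p]
    print('  top',*[x[:2] for x in q2], np.linalg.norm(q2[0]-q2[-1]))
  for n,(u,v),(u2,v2),z in(("mill",(277,160),(333,148),.15),("jar",(304,148),(356,165),.1)):
    print(n,atz(T,u,v,z),atz(S,u2,v2,z))
  print("cutter", [atz(T,*p,.02) for p in((236,205),(340,204),(340,250),(236,252))],[atz(T,*p,.094) for p in((271,190),(270,270))])
E
python3 fit1.py
```

```text
t [ 0.5449 -0.3765 -1.3082] 0.7592113972633479
s [ 0.5428 -0.375  -1.3106] 1.367667415939757
ts [ 0.5437 -0.3756 -1.3096] 1.1464151353966867
S scene [0.4201 0.3625] [0.4341 0.2506] 0.11277061434471541 0.11
  top [0.4326 0.2528] 0.0
M scene [0.4798 0.3794] [0.4929 0.253 ] 0.12710598201279297 0.13
  top [0.4771 0.3801] [0.4916 0.2581] 0.12287737861620368
XL scene [0.5358 0.4122] [0.5526 0.2503] 0.16271493800410206 0.17
  top [0.535  0.4171] [0.55   0.2462] 0.17153735375511667
L scene [0.597  0.4077] [0.613  0.2647] 0.1439544235017015 0.15
  top [0.5963 0.4114] [0.611  0.2629] 0.1491388074764986
mill [0.6849 0.0707 0.15  ] [0.6763 0.0651 0.15  ]
jar [ 0.7318 -0.005   0.1   ] [0.7309 0.0078 0.1   ]
cutter [array([0.575 , 0.2069, 0.02  ]), array([ 0.5738, -0.1136,  0.02  ]), array([ 0.4324, -0.1104,  0.02  ]), array([0.4314, 0.2055, 0.02  ])] [array([0.6087, 0.0927, 0.094 ]), array([0.3784, 0.0958, 0.094 ])]
```

>>> {"api": "arm_command", "payload": {
  "steps": "20 -50 20 -0.15; 40 -100 20 -0.3; 70 -150 20 -0.45; 110 -190 20 -0.6; 160 -215 20 -0.75; 220 -226 20 -0.9; 280 -226 20 -1.05; 340 -226 20 -1.22; 403 -226 20 -1.22; 403 -226 20 -1.22; 403 -226 20 -1.22; 403 -226 20 -1.22; 403 -226 20 -1.22; 403 -226 20 -1.22",
  "fingers": 0.2,
  "newtons": 40
}}

```text
clock: 2.4
tcp_pos: [0.5422, 0.3321, 0.2523]
orientation: [-0.0, 0.999, 0.053, 0.001]
wrist_force: [-0.8, 0.5, 0.1]
finger_gap: 0.0513
```

```bash
python3 - <<'E'
from h import *
s=get_state();print(s['clock'],s['tcp_pos'],s['orientation'],s['joint_pos'],s['finger_gap'])
W=camera_info("wrist");print(-W["R"].T@W["t"]);save(read_camera("wrist"),"w2"); save(read_camera("scene"),"s2",(120,20,300,200),2.6)
E
```

```text
2.4 [0.5422 0.3321 0.2523] [-0.0002  0.9986  0.0529  0.0007] [ 0.4234  0.4319  0.2703  1.4077 -0.0001  1.8883] 0.051342288145596694
[0.5339 0.4014 0.3951]
```

View pics/w2.png

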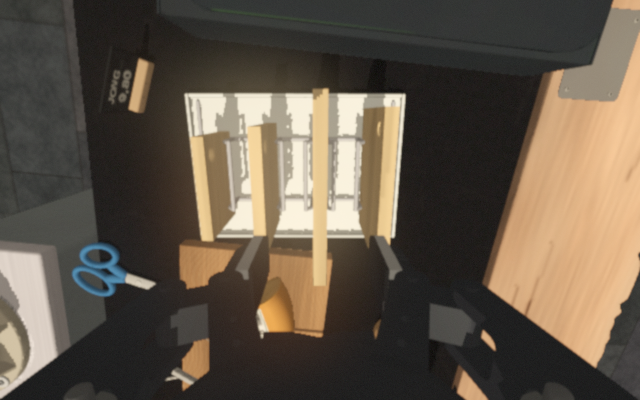

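View pics/s2.png

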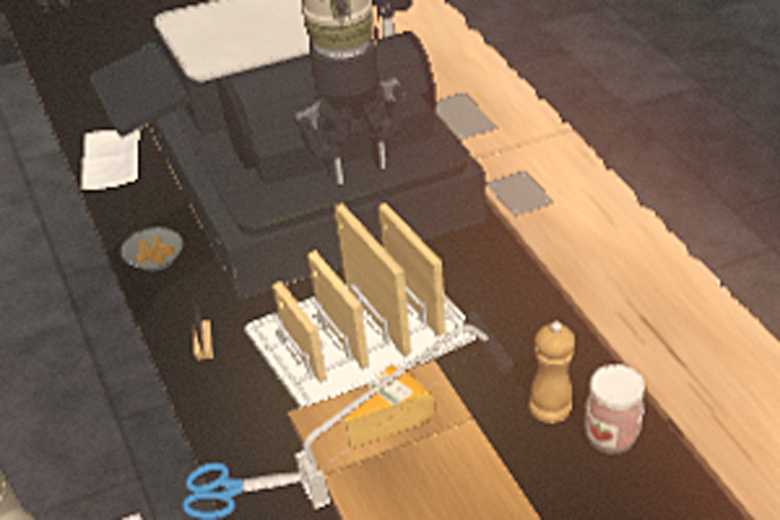

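```bash
python3 - <<'E'
from h import *
W=camera_info("wrist")
for n,z,ps in (("XL",.156,((321,91),(319.5,284))),("L",.138,((393,107),(379,246))),("M",.12,((257,125),(260,245))),("S",.102,((196,137),(207,241)))):
    q=[atz(W,*p,z) for p in ps]; print(n,*q,sum(q)/2,np.linalg.norm(q[0]-q[1]),np.degrees(np.arctan2(q[1][0]-q[0][0],q[0][1]-q[1][1])))
E
```

```text
XL [0.5352 0.4168 0.156 ] [0.5515 0.251  0.156 ] [0.5433 0.3339 0.156 ] 0.16659546214392054 5.638858573109706
L [0.596  0.4117 0.138 ] [0.6045 0.286  0.138 ] [0.6002 0.3488 0.138 ] 0.1259773177893801 3.890087979150818
M [0.481  0.3843 0.12  ] [0.4896 0.2666 0.12  ] [0.4853 0.3255 0.12  ] 0.1180323045429567 4.200989227645763
S [0.4192 0.3657 0.102 ] [0.43   0.2566 0.102 ] [0.4246 0.3112 0.102 ] 0.10965534763516308 5.664271824068058
```

>>> {"api": "arm_command", "payload": {
  "steps": "1 0 -40 0; 1 0 -80 0; 1 0 -110 0; 1 0 -127 0; 1 0 -127 0; 1 0 -127 0; 1 0 -127 0"
}}

```text
clock: 3.38
tcp_pos: [0.5445, 0.3324, 0.1266]
orientation: [-0.001, 0.999, 0.053, 0.002]
wrist_force: [-0.7, -0.1, -0.7]
finger_gap: 0.0511
```

>>> {"api": "arm_command", "payload": {
  "steps": "0 0 0 0; 0 0 0 0; 0 0 0 0; 0 0 0 0; 0 0 0 0; 0 0 0 0",
  "fingers": -1,
  "newtons": 50
}}

```text
clock: 4.12
tcp_pos: [0.5446, 0.3326, 0.1273]
orientation: [-0.001, 0.999, 0.053, 0.002]
wrist_force: [-1.3, -0.7, 6.2]
finger_gap: 0.0112
```

>>> {"api": "arm_command", "payload": {
  "steps": "0 0 20 0; 0 0 40 0; 0 0 60 0; 0 0 90 0; 0 0 120 0; 0 0 150 0; 0 0 170 0; 0 0 170 0; 0 0 170 0"
}}

```text
clock: 5.25
tcp_pos: [0.5443, 0.3324, 0.2956]
orientation: [-0.0, 0.999, 0.053, 0.001]
wrist_force: [0.9, 0.4, -2.1]
finger_gap: 0.011
```

```bash
python3 - <<'E'
from h import *
s=get_state();print(s['clock'],s['tcp_pos'],s['orientation'],s['joint_pos'],s['finger_gap'])
save(read_camera("wrist"),"w3"); save(read_camera("scene"),"s3",(120,20,300,200),2.6)
E
```

```text
5.25 [0.5443 0.3324 0.2956] [-0.0004  0.9986  0.0528  0.0011] [0.4224 0.4377 0.3839 1.5147 0.     1.8876] 0.010985565134432216
```

View pics/w3.png

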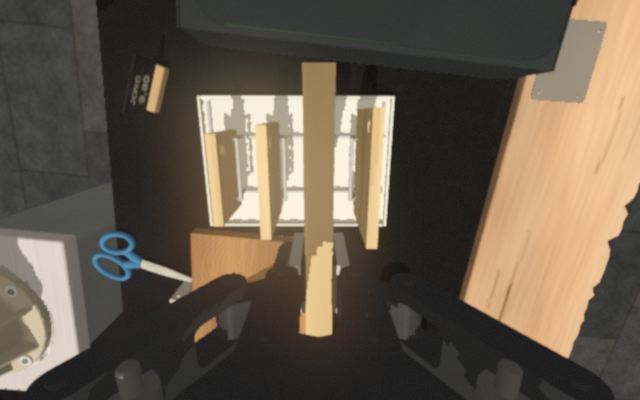

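View pics/s3.png

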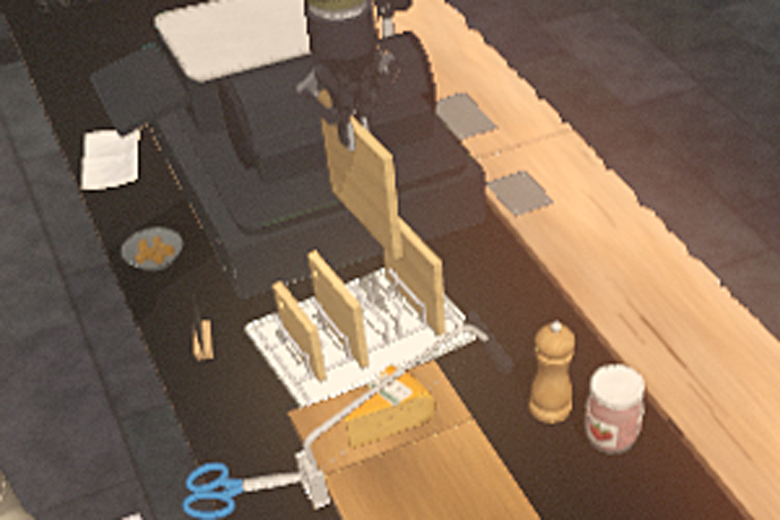

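>>> {"api": "arm_command", "payload": {
  "steps": "0 -40 10 0; 0 -85 10 0; 0 -135 10 -0.1; 0 -190 10 -0.25; 0 -245 10 -0.4; 0 -300 10 -0.55; 0 -355 10 -0.7; 0 -410 10 -0.85; 0 -465 10 -1; 0 -520 10 -1.15; 0 -575 10 -1.3; 0 -630 10 -1.38; 0 -675 10 -1.415; 0 -700 10 -1.415; 0 -708 10 -1.415; 0 -708 10 -1.415; 0 -708 10 -1.415; 0 -708 10 -1.415"
}}

```text
clock: 7.6
tcp_pos: [0.5443, -0.3745, 0.3059]
orientation: [0.0, 0.794, -0.608, 0.001]
wrist_force: [1.2, -0.5, -1.0]
finger_gap: 0.0111
```

```bash
python3 - <<'E'
from h import *
s=get_state();print(s['clock'],s['tcp_pos'],s['orientation'],s['joint_pos'],s['finger_gap'])
q=s['orientation'];print(2*np.arctan2(q[2],q[1]))
save(read_camera("wrist"),"w4"); save(read_camera("scene"),"s4",(240,120,220,220),2.7); save(read_camera("top"),"t4",(320,120,160,140),5)
E
```

```text
7.6 [ 0.5443 -0.3745  0.3059] [ 0.0002  0.7937 -0.6083  0.0009] [-0.7238  0.4936  0.4967  1.5719 -0.0003  2.1548] 0.011095791448060723
-1.3077848628799071
```

View pics/w4.png

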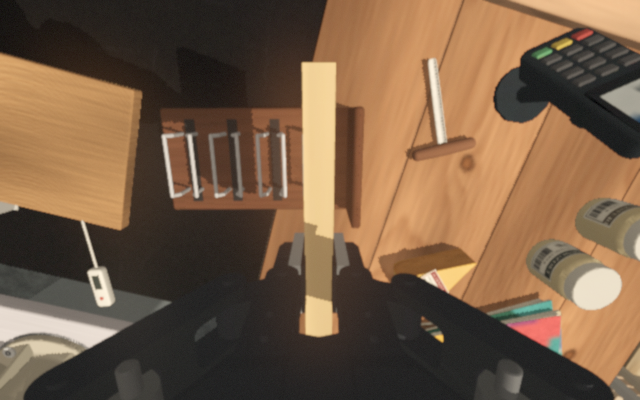

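View pics/s4.png

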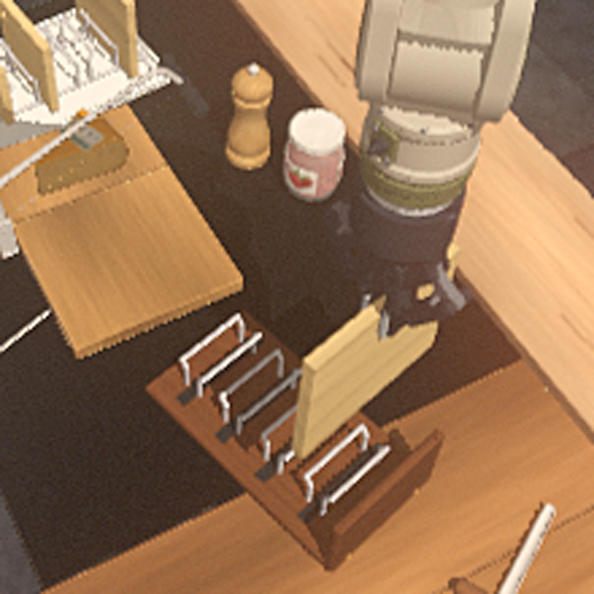

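View pics/t4.png

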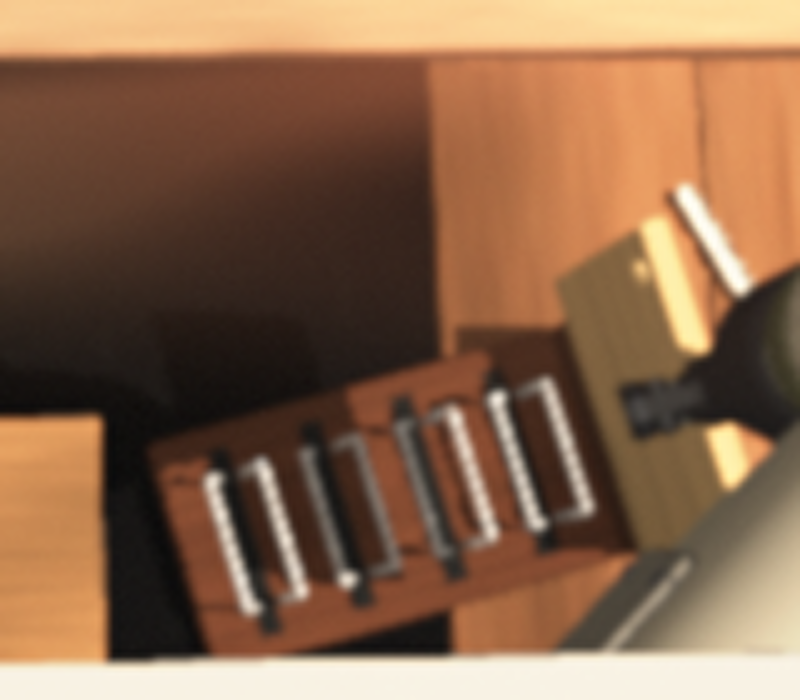

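```bash
python3 - <<'E'
from h import *
save(cv2.imread("pics/w4.png")[:,:,::-1],"w4z",(150,95,130,125),6)
E
```

```text
(no output)
```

View pics/w4z.png

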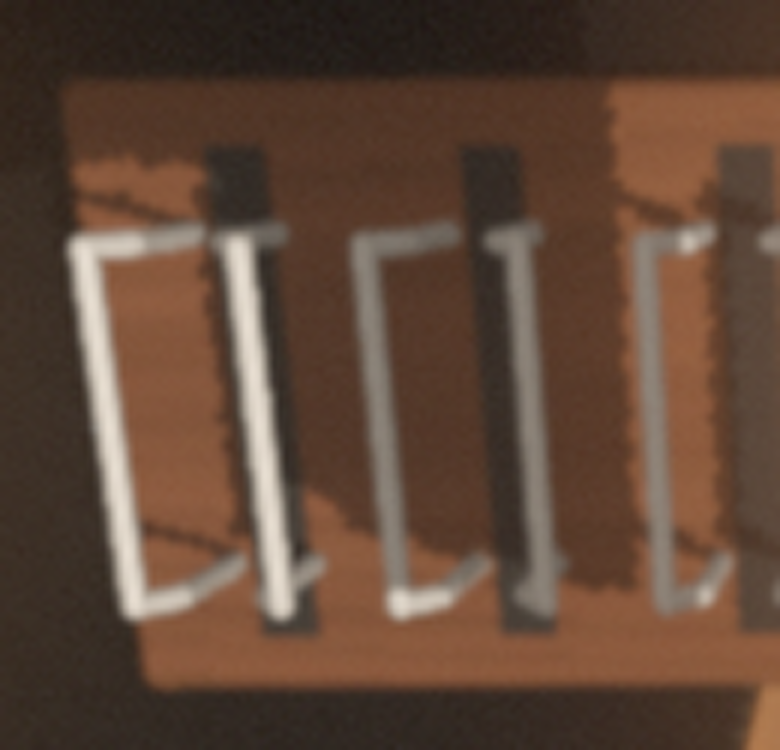

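```bash
python3 - <<'E'
from fit1 import *
W=camera_info("wrist")
w=a([(85,243),(135,608),(235,243),(283,608),(367,243),(400,605),(515,240),(543,605),(650,243),(668,605)],(150,95),6)
def r2(p): return (proj(W,pts(*p[:3])[:10])-w).ravel()
f=least_squares(r2,[.544,-.375,-1.31]);print(f.x,np.sqrt(np.mean(f.fun**2)));print(f.fun.reshape(-1,2))
E
```

```text
[ 0.5446 -0.3731 -1.3039] 1.6176245132337297
[[ 0.1092  2.2931]
 [-0.0862 -2.3637]
 [ 0.7464  2.1371]
 [-0.4167 -2.514 ]
 [-0.2792  2.0094]
 [-0.0067 -2.137 ]
 [ 0.6875  2.3533]
 [ 0.4927 -2.2874]
 [-0.8413  1.7256]
 [-0.4334 -2.4104]]
```

>>> {"api": "arm_command", "payload": {
  "steps": "0 0 -30 0; 0 0 -60 0; 0 0 -90 0; 0 0 -115 0; 0 0 -130 0; 0 0 -135 0; 0 0 -140 0; 0 0 -145 0; 0 0 -150 0; 0 0 -155 0; 0 0 -155 0; 0 0 -155 0"
}}

```text
clock: 9.25
tcp_pos: [0.5441, -0.3747, 0.1504]
orientation: [0.0, 0.794, -0.608, 0.0]
wrist_force: [-0.5, 2.2, -3.4]
finger_gap: 0.011
```

```bash
python3 - <<'E'
from h import *
s=get_state();print(s['clock'],s['tcp_pos'],s['wrist_force'],s['ft_torque'])
save(read_camera("scene"),"s5",(280,180,160,140),5)
save(read_camera("wrist"),"w5")
E
```

```text
9.25 [ 0.5441 -0.3747  0.1504] [-0.494   2.172  -3.4411] [0.822  0.1622 0.0834]
```

View pics/s5.png

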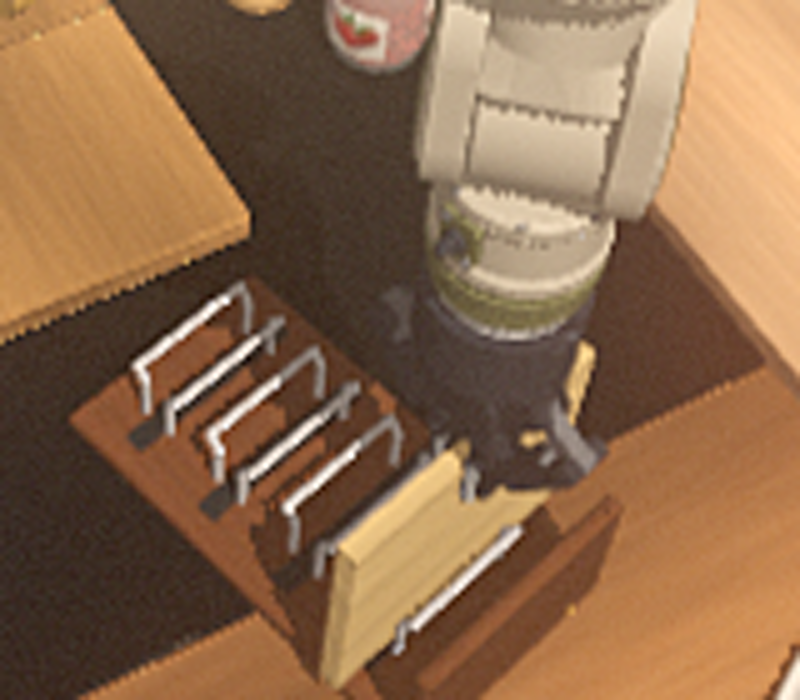

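>>> {"api": "arm_command", "payload": {
  "steps": "0 0 -5 0; 0 0 -9 0; 0 0 -13 0; 0 0 -17 0; 0 0 -17 0; 0 0 -17 0"
}}

```text
clock: 10.1
tcp_pos: [0.5441, -0.3747, 0.1335]
orientation: [0.0, 0.794, -0.608, 0.001]
wrist_force: [0.0, 3.7, 0.2]
finger_gap: 0.0112
```

>>> {"api": "arm_command", "payload": {
  "steps": "0 0 0 0; 0 0 0 0; 0 0 0 0; 0 0 0 0",
  "fingers": 0
}}

```text
clock: 10.6
tcp_pos: [0.5442, -0.3751, 0.1336]
orientation: [0.0, 0.794, -0.609, 0.001]
wrist_force: [0.2, -0.6, -0.5]
finger_gap: 0.0428
```

```bash
python3 - <<'E'
from h import *
s=get_state();print(s['clock'],s['tcp_pos'],s['wrist_force'],s['finger_gap'])
save(read_camera("scene"),"s6",(280,180,160,140),5)
save(read_camera("wrist"),"w6")
E
```

```text
10.6 [ 0.5442 -0.3751  0.1336] [ 0.2438 -0.608  -0.5368] 0.04280820698041257
```

View pics/s6.png

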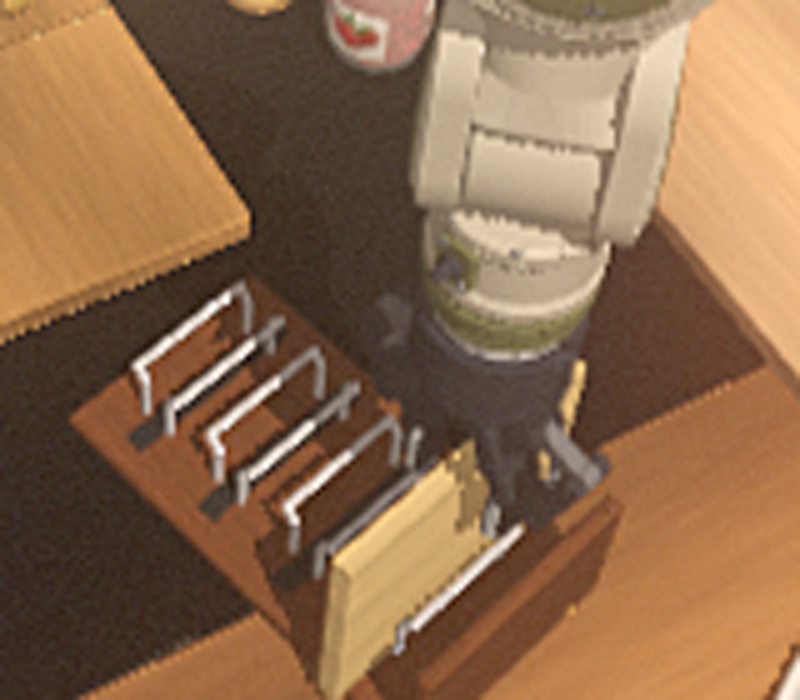

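View pics/w6.png

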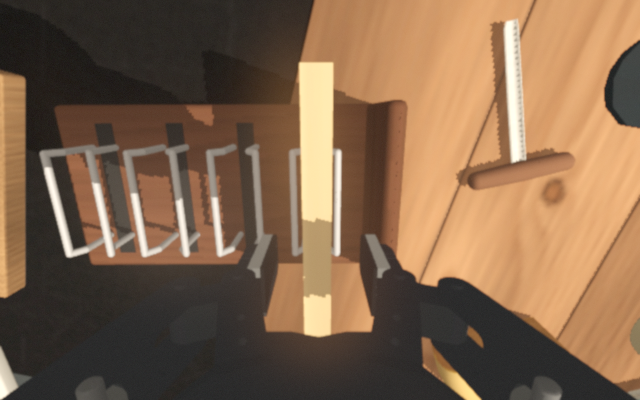

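>>> {"api": "arm_command", "payload": {
  "steps": "0 0 30 0; 0 0 70 0; 0 0 110 0; 0 20 125 0; 0 65 125 0; 0 115 125 0.1; 0 170 125 0.25; 0 225 125 0.4; 0 280 125 0.55; 0 335 125 0.7; 0 390 125 0.85; 10 445 125 1; 20 500 125 1.15; 30 555 125 1.3; 40 610 125 1.38; 50 660 125 1.415; 59 700 125 1.415; 59 712 125 1.415; 59 712 125 1.415; 59 712 125 1.415"
}}

```text
clock: 13.2
tcp_pos: [0.6027, 0.336, 0.2585]
orientation: [0.0, 0.999, 0.053, 0.0]
wrist_force: [0.1, 0.3, -0.8]
finger_gap: 0.0424
```

```bash
python3 - <<'E'
from h import *
s=get_state();print(s['clock'],s['tcp_pos'],s['finger_gap']);q=s['orientation'];print(2*np.arctan2(q[2],q[1]))
save(read_camera("wrist"),"w7");save(read_camera("scene"),"s7",(280,180,160,140),5)
E
```

```text
13.2 [0.6027 0.336  0.2585] 0.04242111319817554
0.10572518594402819
```

View pics/w7.png

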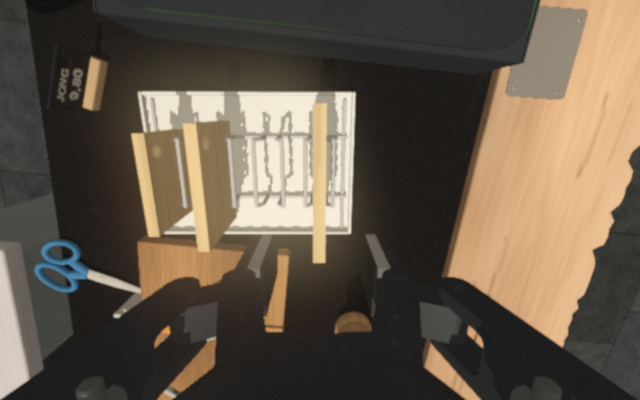

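View pics/s7.png

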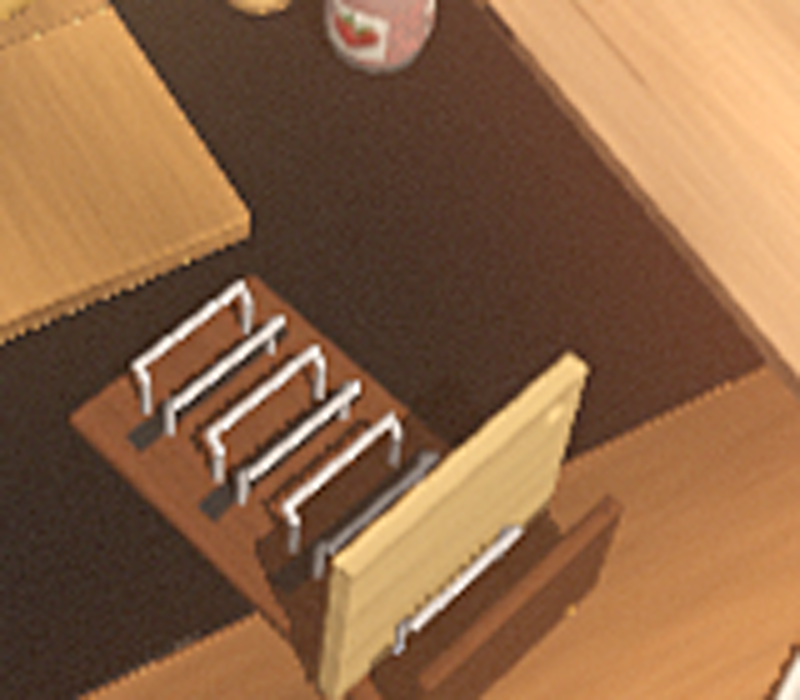

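```bash
python3 - <<'E'
from h import *
W=camera_info("wrist")
q=[atz(W,*p,.138) for p in((320,104),(319,262))];print(q,sum(q)/2)
q=[atz(W,*p,.12) for p in((192,124),(203,249))];print(q,sum(q)/2)
q=[atz(W,*p,.102) for p in((140,135),(153,236))];print(q,sum(q)/2)
E
```

```text
[array([0.5962, 0.4117, 0.138 ]), array([0.6109, 0.2635, 0.138 ])] [0.6036 0.3376 0.138 ]
[array([0.4807, 0.3824, 0.12  ]), array([0.4905, 0.2564, 0.12  ])] [0.4856 0.3194 0.12  ]
[array([0.422, 0.365, 0.102]), array([0.4296, 0.257 , 0.102 ])] [0.4258 0.311  0.102 ]
```

>>> {"api": "arm_command", "payload": {
  "steps": "0 1 -40 0; 0 1 -80 0; 0 1 -120 0; 0 1 -140 0; 0 1 -149 0; 0 1 -149 0; 0 1 -149 0"
}}

```text
clock: 14.18
tcp_pos: [0.6041, 0.3368, 0.1116]
orientation: [-0.001, 0.999, 0.052, 0.002]
wrist_force: [0.3, 0.3, 0.2]
finger_gap: 0.0426
```

>>> {"api": "arm_command", "payload": {
  "steps": "0 0 0 0; 0 0 0 0; 0 0 0 0; 0 0 0 0; 0 0 0 0; 0 0 0 0",
  "fingers": -1
}}

```text
clock: 14.92
tcp_pos: [0.6044, 0.3371, 0.1128]
orientation: [-0.001, 0.999, 0.052, 0.003]
wrist_force: [-0.5, -0.1, 5.9]
finger_gap: 0.0113
```

>>> {"api": "arm_command", "payload": {
  "steps": "0 0 20 0; 0 0 40 0; 0 0 60 0; 0 0 90 0; 0 0 130 0; 0 0 165 0; 0 0 185 0; 0 0 185 0"
}}

```text
clock: 15.92
tcp_pos: [0.6052, 0.3375, 0.2993]
orientation: [-0.001, 0.999, 0.052, 0.004]
wrist_force: [0.3, -1.4, -0.9]
finger_gap: 0.011
```

>>> {"api": "arm_command", "payload": {
  "steps": "-20 -35 0 0; -45 -80 0 0; -60 -130 0 -0.1; -76 -185 0 -0.25; -76 -240 0 -0.4; -76 -295 0 -0.55; -76 -350 0 -0.7; -76 -405 0 -0.85; -76 -460 0 -1; -76 -515 0 -1.15; -76 -570 0 -1.3; -76 -615 0 -1.38; -76 -645 0 -1.413; -76 -654 0 -1.413; -76 -654 0 -1.413; -76 -654 0 -1.413; -76 -654 0 -1.413"
}}

```text
clock: 18.05
tcp_pos: [0.5294, -0.3153, 0.2997]
orientation: [0.002, 0.794, -0.608, 0.004]
wrist_force: [0.8, -0.4, -1.5]
finger_gap: 0.0115
```

```bash
python3 - <<'E'
from h import *
s=get_state();print(s['clock'],s['tcp_pos'],s['finger_gap']);q=s['orientation'];print(2*np.arctan2(q[2],q[1]))
save(read_camera("wrist"),"w8");save(read_camera("scene"),"s8",(280,180,160,140),5)
E
```

```text
18.05 [ 0.5294 -0.3153  0.2997] 0.011539329230677287
-1.3064567278527428
```

View pics/w8.png

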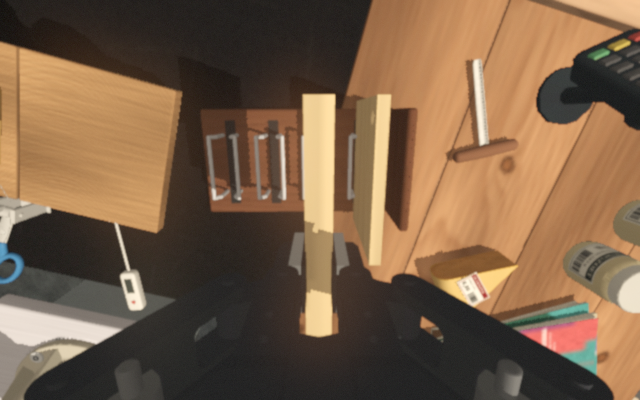

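View pics/s8.png

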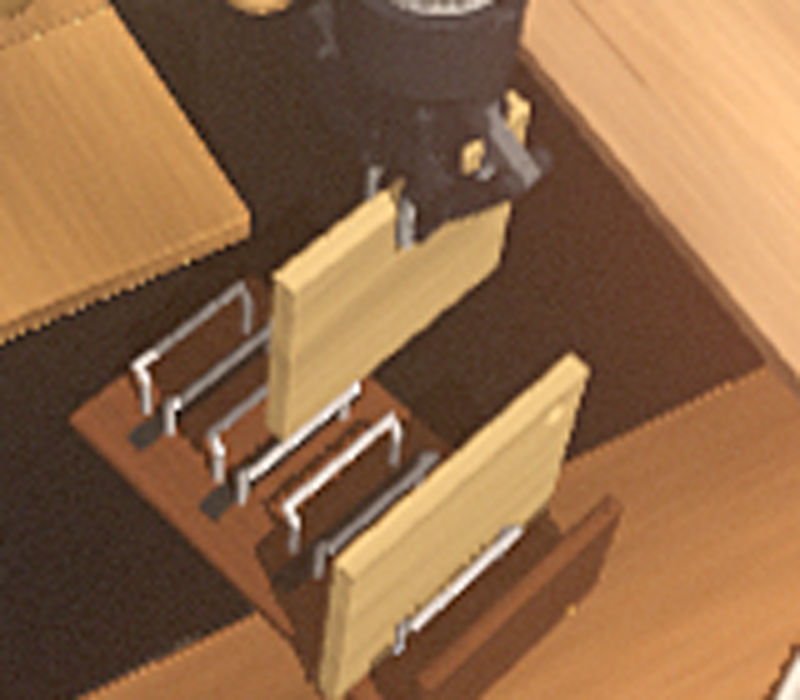

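>>> {"api": "arm_command", "payload": {
  "steps": "-1 -1 -30 0; -1 -1 -60 0; -1 -1 -90 0; -1 -1 -115 0; -1 -1 -130 0; -1 -1 -140 0; -1 -1 -147 0; -1 -1 -154 0; -1 -1 -160 0; -1 -1 -165 0; -1 -1 -165 0"
}}

```text
clock: 19.52
tcp_pos: [0.5282, -0.3163, 0.1341]
orientation: [0.002, 0.794, -0.608, 0.004]
wrist_force: [-1.0, 1.6, -2.6]
finger_gap: 0.0111
```

>>> {"api": "arm_command", "payload": {
  "steps": "0 0 -5 0; 0 0 -9 0; 0 0 -13 0; 0 0 -15 0; 0 0 -15 0; 0 0 -15 0"
}}

```text
clock: 20.27
tcp_pos: [0.5282, -0.3163, 0.119]
orientation: [0.001, 0.794, -0.608, 0.004]
wrist_force: [-0.3, 2.0, -1.4]
finger_gap: 0.0109
```

>>> {"api": "arm_command", "payload": {
  "steps": "0 0 0 0; 0 0 0 0; 0 0 0 0; 0 0 0 0",
  "fingers": 0
}}

```text
clock: 20.78
tcp_pos: [0.5284, -0.3165, 0.1192]
orientation: [0.002, 0.794, -0.608, 0.004]
wrist_force: [-1.1, -0.1, -1.0]
finger_gap: 0.0428
```

```bash
python3 - <<'E'
from h import *
s=get_state();print(s['clock'],s['tcp_pos'],s['finger_gap'],s['wrist_force']);q=s['orientation'];print(2*np.arctan2(q[2],q[1]))
save(read_camera("wrist"),"w9");save(read_camera("scene"),"s9",(280,180,160,140),5)
E
```

```text
20.775 [ 0.5284 -0.3165  0.1192] 0.042799844014599374 [-1.1009 -0.141  -0.959 ]
-1.3067765235661817
```

View pics/w9.png

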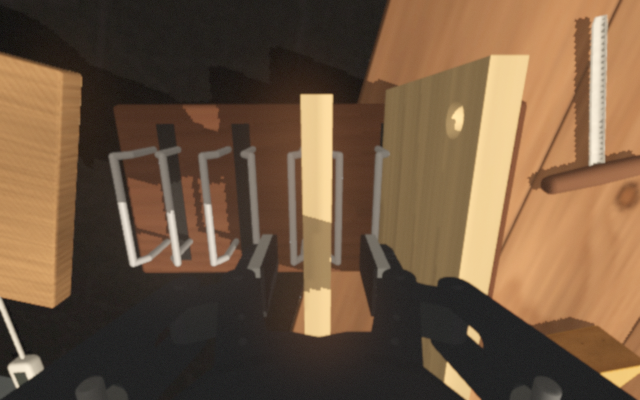

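View pics/s9.png

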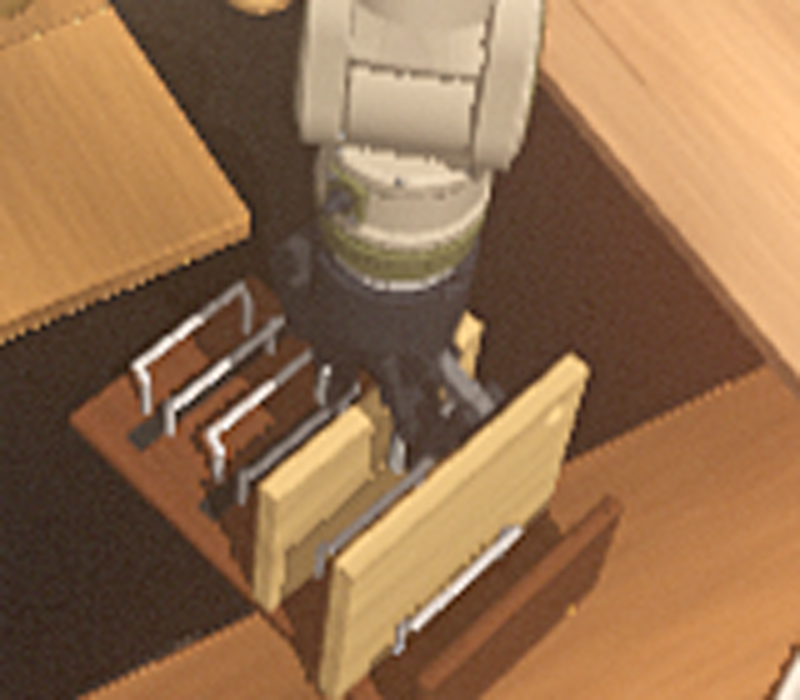

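>>> {"api": "arm_command", "payload": {
  "steps": "0 0 30 0; 0 0 70 0; 0 0 110 0; 0 20 130 0; 0 65 130 0; 0 115 130 0.1; 0 170 130 0.25; 0 225 130 0.4; 0 280 130 0.55; 0 335 130 0.7; 0 390 130 0.85; -10 445 130 1; -20 500 130 1.15; -30 555 130 1.3; -40 600 130 1.38; -43 628 130 1.411; -43 635 130 1.411; -43 635 130 1.411; -43 635 130 1.411; -43 635 130 1.411"
}}

```text
clock: 23.38
tcp_pos: [0.4856, 0.3176, 0.2492]
orientation: [-0.001, 0.999, 0.051, 0.004]
wrist_force: [-0.5, 0.5, 0.5]
finger_gap: 0.0431
```

```bash
python3 - <<'E'
from h import *
s=get_state();print(s['clock'],s['tcp_pos'],s['finger_gap']);q=s['orientation'];print(q,2*np.arctan2(q[2],q[1]))
save(read_camera("wrist"),"w10")
E
```

```text
23.375 [0.4856 0.3176 0.2492] 0.04310152936543559
[-0.0013  0.9987  0.0512  0.0041] 0.10252790855007449
```

View pics/w10.png

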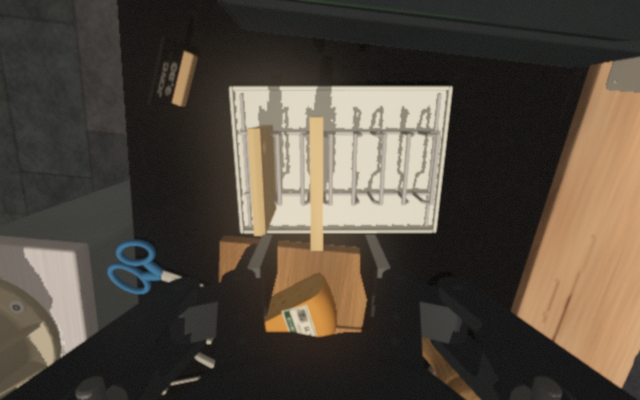

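```bash
python3 - <<'E'
from h import *
W=camera_info("wrist")
q=[atz(W,*p,.12) for p in((317,117),(317,250))];print(q,sum(q)/2)
q=[atz(W,*p,.102) for p in((253,129),(259,236))];print(q,sum(q)/2)
E
```

```text
[array([0.4783, 0.383 , 0.12  ]), array([0.4912, 0.2545, 0.12  ])] [0.4847 0.3188 0.12  ]
[array([0.4187, 0.3656, 0.102 ]), array([0.4296, 0.2559, 0.102 ])] [0.4242 0.3108 0.102 ]
```

>>> {"api": "arm_command", "payload": {
  "steps": "-1 1 -40 0; -1 1 -80 0; -1 1 -120 0; -1 1 -145 0; -1 1 -160 0; -1 1 -160 0; -1 1 -160 0"
}}

```text
clock: 24.3
tcp_pos: [0.4855, 0.319, 0.0905]
orientation: [-0.002, 0.999, 0.051, 0.005]
wrist_force: [0.9, 0.7, -0.2]
finger_gap: 0.0425
```

>>> {"api": "arm_command", "payload": {
  "steps": "0 0 0 0; 0 0 0 0; 0 0 0 0; 0 0 0 0; 0 0 0 0; 0 0 0 0",
  "fingers": -1
}}

```text
clock: 25.05
tcp_pos: [0.4859, 0.3193, 0.0917]
orientation: [-0.002, 0.999, 0.051, 0.006]
wrist_force: [-1.0, -0.2, 5.7]
finger_gap: 0.0115
```

>>> {"api": "arm_command", "payload": {
  "steps": "0 0 20 0; 0 0 40 0; 0 0 60 0; 0 0 90 0; 0 0 130 0; 0 0 165 0; 0 0 190 0; 0 0 190 0"
}}

```text
clock: 26.05
tcp_pos: [0.4869, 0.3198, 0.2836]
orientation: [-0.003, 0.999, 0.051, 0.008]
wrist_force: [0.8, -0.4, -1.3]
finger_gap: 0.0116
```

>>> {"api": "arm_command", "payload": {
  "steps": "0 -35 0 0; 5 -80 0 0; 10 -130 0 -0.1; 15 -185 0 -0.25; 20 -240 0 -0.4; 27 -295 0 -0.55; 27 -350 0 -0.7; 27 -405 0 -0.85; 27 -460 0 -1; 27 -505 0 -1.15; 27 -545 0 -1.3; 27 -570 0 -1.38; 27 -577 0 -1.409; 27 -577 0 -1.409; 27 -577 0 -1.409; 27 -577 0 -1.409"
}}

```text
clock: 28.05
tcp_pos: [0.514, -0.2561, 0.2838]
orientation: [0.003, 0.795, -0.607, 0.008]
wrist_force: [-0.1, -0.4, -1.6]
finger_gap: 0.0113
```

```bash
python3 - <<'E'
from h import *
s=get_state();print(s['clock'],s['tcp_pos'],s['finger_gap']);q=s['orientation'];print(q,2*np.arctan2(q[2],q[1]))
save(read_camera("wrist"),"w11");save(read_camera("scene"),"s11",(280,180,160,140),5)
E
```

```text
28.05 [ 0.514  -0.2561  0.2838] 0.011260559559479005
[ 0.0027  0.7947 -0.6069  0.0078] -1.3044321525984803
```

View pics/w11.png

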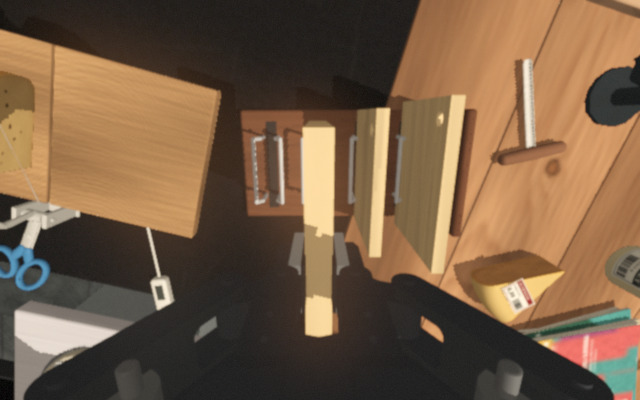

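View pics/s11.png

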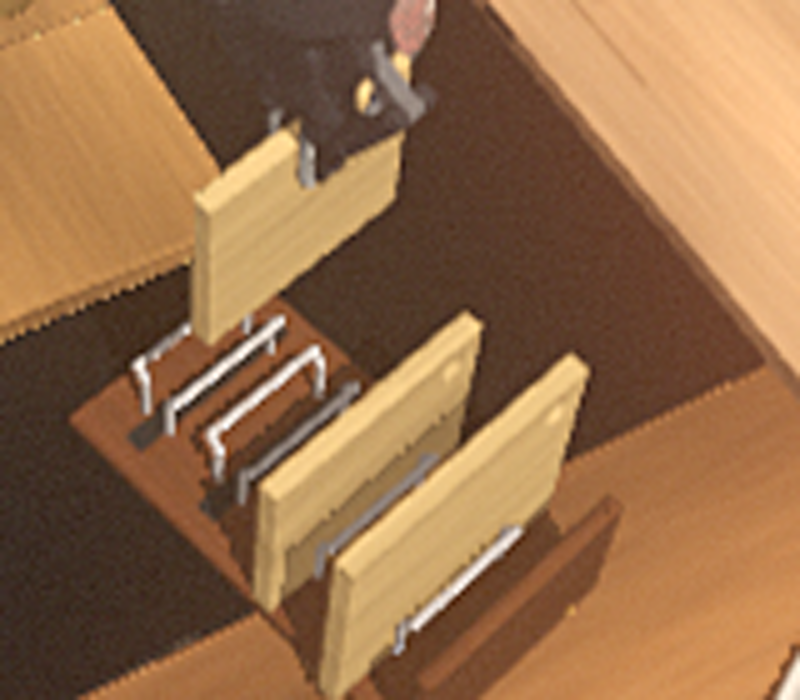

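>>> {"api": "arm_command", "payload": {
  "steps": "-2 -1 -30 0; -2 -1 -60 0; -2 -1 -90 0; -2 -1 -120 0; -2 -1 -135 0; -2 -1 -145 0; -2 -1 -152 0; -2 -1 -159 0; -2 -1 -165 0; -2 -1 -170 0; -2 -1 -170 0"
}}

```text
clock: 29.52
tcp_pos: [0.5118, -0.2573, 0.1135]
orientation: [0.003, 0.795, -0.607, 0.008]
wrist_force: [0.4, 0.1, -1.4]
finger_gap: 0.0112
```

>>> {"api": "arm_command", "payload": {
  "steps": "0 0 -5 0; 0 0 -9 0; 0 0 -13 0; 0 0 -16 0; 0 0 -16 0; 0 0 -16 0"
}}

```text
clock: 30.28
tcp_pos: [0.5119, -0.2574, 0.0979]
orientation: [0.003, 0.795, -0.607, 0.008]
wrist_force: [-1.2, 1.0, 3.3]
finger_gap: 0.0113
```

>>> {"api": "arm_command", "payload": {
  "steps": "0 0 0 0; 0 0 0 0; 0 0 0 0; 0 0 0 0",
  "fingers": 0
}}

```text
clock: 30.78
tcp_pos: [0.5119, -0.2574, 0.0978]
orientation: [0.003, 0.795, -0.607, 0.008]
wrist_force: [-0.7, 0.3, -0.0]
finger_gap: 0.0428
```

```bash
python3 - <<'E'
from h import *
s=get_state();print(s['clock'],s['tcp_pos'],s['finger_gap'],s['wrist_force']);q=s['orientation'];print(q,2*np.arctan2(q[2],q[1]))
save(read_camera("wrist"),"w12");save(read_camera("scene"),"s12",(280,180,160,140),5)
E
```

```text
30.775 [ 0.5119 -0.2574  0.0978] 0.042823181923521976 [-0.7377  0.3491 -0.0398]
[ 0.0028  0.7946 -0.6071  0.0078] -1.3048898868252639
```

View pics/w12.png

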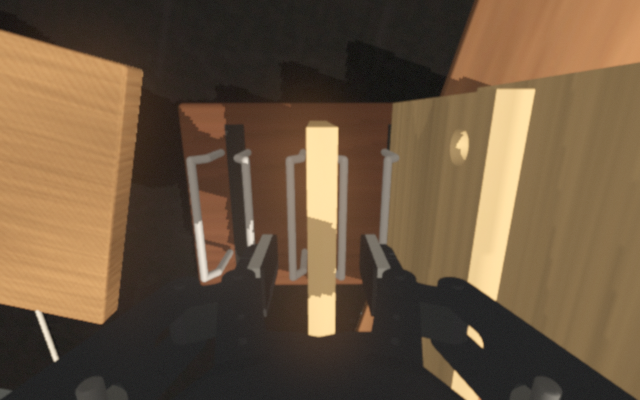

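View pics/s12.png

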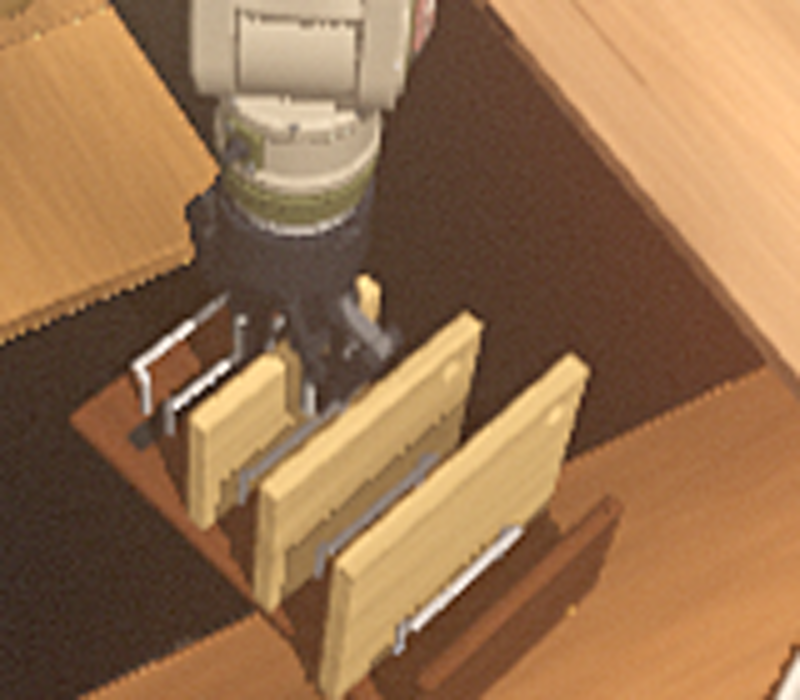

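>>> {"api": "arm_command", "payload": {
  "steps": "0 0 30 0; 0 0 70 0; 0 0 110 0; 0 20 130 0; 0 65 130 0; -5 115 130 0.1; -10 170 130 0.25; -15 225 130 0.4; -20 280 130 0.55; -30 335 130 0.7; -40 390 130 0.85; -50 445 130 1; -60 490 130 1.15; -70 530 130 1.3; -80 555 130 1.38; -86 567 130 1.409; -86 567 130 1.409; -86 567 130 1.409; -86 567 130 1.409; -86 567 130 1.409"
}}

```text
clock: 33.38
tcp_pos: [0.4263, 0.3089, 0.2279]
orientation: [-0.003, 0.999, 0.051, 0.008]
wrist_force: [0.2, -0.6, -0.0]
finger_gap: 0.0428
```

```bash
python3 - <<'E'
from h import *
s=get_state();print(s['clock'],s['tcp_pos'],s['finger_gap']);q=s['orientation'];print(q,2*np.arctan2(q[2],q[1]))
save(read_camera("wrist"),"w13")
save(read_camera("scene"),"s13",(280,180,160,140),5)
E
```

```text
33.375 [0.4263 0.3089 0.2279] 0.0428365086476098
[-0.0029  0.9986  0.0513  0.0078] 0.10258911658618414
```

View pics/w13.png

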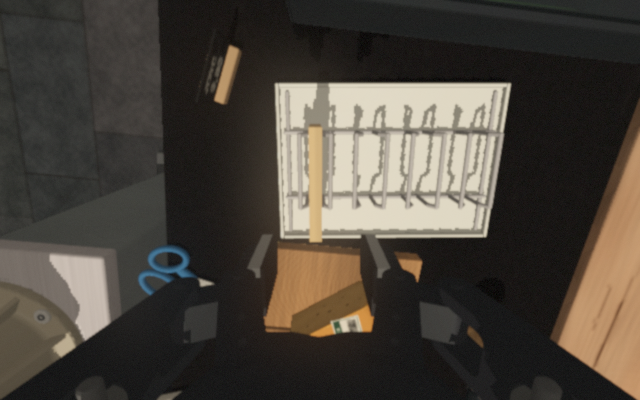

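View pics/s13.png

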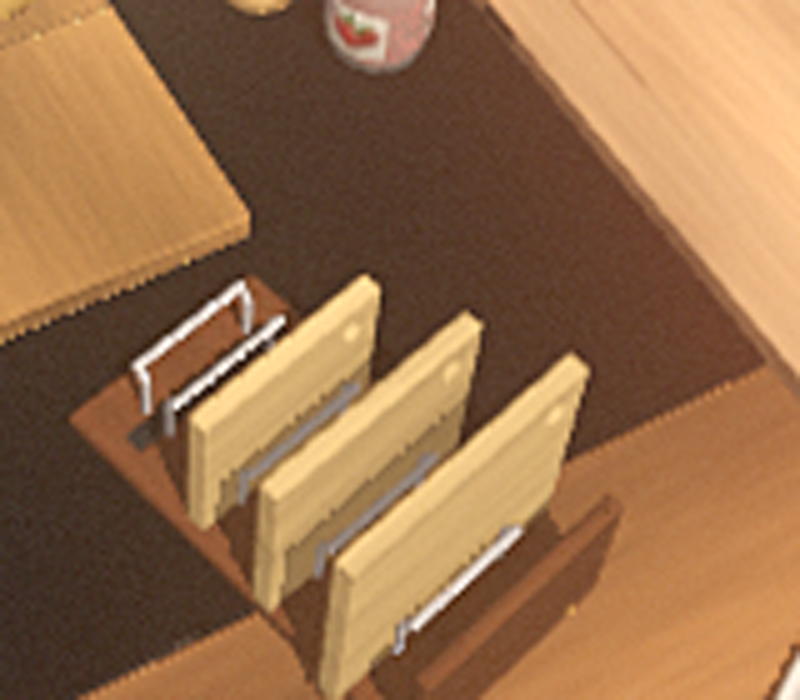

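```bash
python3 - <<'E'
from h import *
W=camera_info("wrist")
q=[atz(W,*p,.102) for p in((315.5,126),(316,241))];print(q,sum(q)/2)
E
```

```text
[array([0.4191, 0.3672, 0.102 ]), array([0.4305, 0.2576, 0.102 ])] [0.4248 0.3124 0.102 ]
```

>>> {"api": "arm_command", "payload": {
  "steps": "-1 1 -40 0; -1 1 -80 0; -1 1 -120 0; -1 1 -145 0; -1 1 -155 0; -1 1 -155 0; -1 1 -155 0"
}}

```text
clock: 34.35
tcp_pos: [0.4261, 0.3106, 0.0741]
orientation: [-0.003, 0.999, 0.052, 0.009]
wrist_force: [0.7, 0.5, -0.3]
finger_gap: 0.0421
```

>>> {"api": "arm_command", "payload": {
  "steps": "0 0 0 0; 0 0 0 0; 0 0 0 0; 0 0 0 0; 0 0 0 0; 0 0 0 0",
  "fingers": -1
}}

```text
clock: 35.1
tcp_pos: [0.4263, 0.311, 0.0752]
orientation: [-0.004, 0.999, 0.052, 0.009]
wrist_force: [-2.2, -0.1, 5.5]
finger_gap: 0.0113
```

>>> {"api": "arm_command", "payload": {
  "steps": "0 0 20 0; 0 0 40 0; 0 0 60 0; 0 0 90 0; 0 0 130 0; 0 0 165 0; 0 0 190 0; 0 0 190 0"
}}

```text
clock: 36.1
tcp_pos: [0.4274, 0.3115, 0.2672]
orientation: [-0.005, 0.999, 0.052, 0.011]
wrist_force: [0.7, -0.1, -2.0]
finger_gap: 0.0112
```

>>> {"api": "arm_command", "payload": {
  "steps": "5 -35 0 0; 15 -80 0 0; 25 -130 0 -0.1; 35 -185 0 -0.25; 45 -240 0 -0.4; 55 -295 0 -0.55; 69 -350 0 -0.7; 69 -405 0 -0.85; 69 -450 0 -1; 69 -485 0 -1.15; 69 -505 0 -1.3; 69 -511 0 -1.38; 69 -511 0 -1.411; 69 -511 0 -1.411; 69 -511 0 -1.411; 69 -511 0 -1.411"
}}

```text
clock: 38.1
tcp_pos: [0.4964, -0.199, 0.2672]
orientation: [0.004, 0.794, -0.608, 0.012]
wrist_force: [-0.1, 0.2, -0.2]
finger_gap: 0.011
```

```bash
python3 - <<'E'
from h import *
s=get_state();print(s['clock'],s['tcp_pos'],s['finger_gap']);q=s['orientation'];print(q,2*np.arctan2(q[2],q[1]))
w,x,y,z=q;print("tool z",2*(x*z+w*y),2*(y*z-w*x))
save(read_camera("wrist"),"w14");save(read_camera("scene"),"s14",(280,180,160,140),5)
E
```

```text
38.1 [ 0.4964 -0.199   0.2672] 0.011049950450138764
[ 0.0037  0.794  -0.6077  0.0117] -1.3065567529153552
tool z 0.01409477266664131 -0.020112178926257614
```

View pics/w14.png

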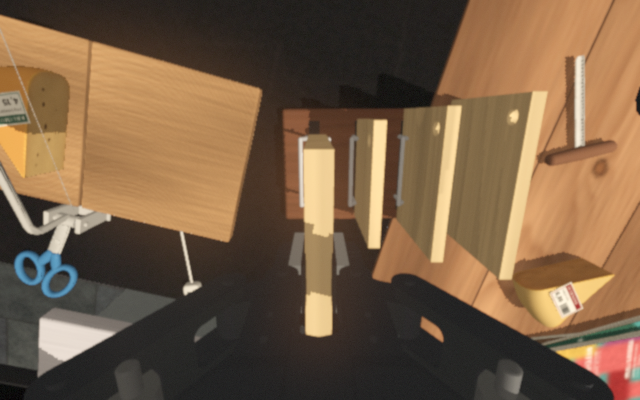

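View pics/s14.png

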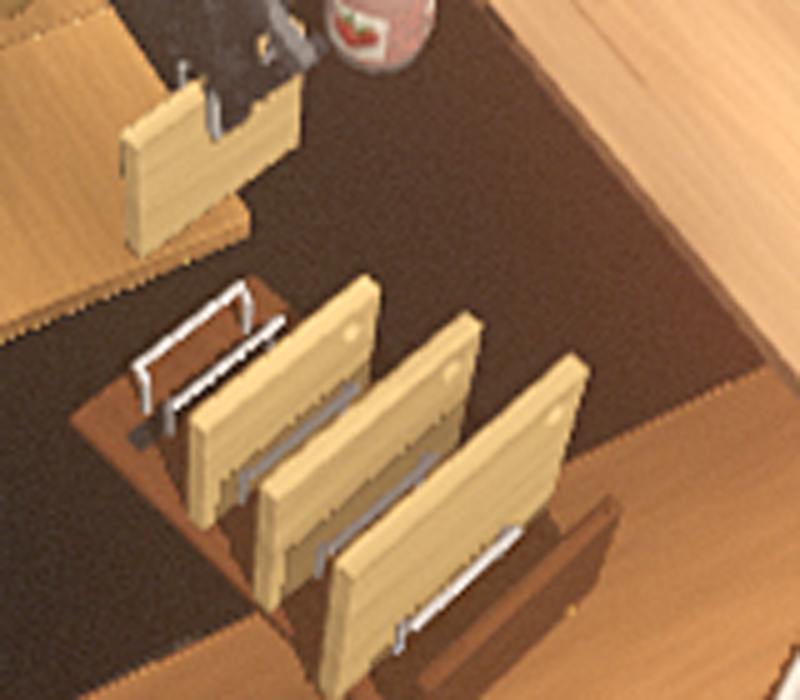

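>>> {"api": "arm_command", "payload": {
  "steps": "0 0 -30 0; 0 0 -60 0; 0 0 -90 0; 0 0 -120 0; 0 0 -135 0; 0 0 -145 0; 0 0 -152 0; 0 0 -159 0; 0 0 -165 0; 0 0 -170 0; 0 0 -170 0"
}}

```text
clock: 39.58
tcp_pos: [0.4962, -0.1991, 0.097]
orientation: [0.004, 0.794, -0.608, 0.011]
wrist_force: [-0.2, 0.7, -0.5]
finger_gap: 0.0113
```

>>> {"api": "arm_command", "payload": {
  "steps": "0 0 -5 0; 0 0 -9 0; 0 0 -13 0; 0 0 -16 0; 0 0 -16 0; 0 0 -16 0"
}}

```text
clock: 40.33
tcp_pos: [0.4963, -0.1992, 0.0814]
orientation: [0.004, 0.794, -0.608, 0.012]
wrist_force: [-2.0, 0.9, 4.5]
finger_gap: 0.011
```

>>> {"api": "arm_command", "payload": {
  "steps": "0 0 0 0; 0 0 0 0; 0 0 0 0; 0 0 0 0",
  "fingers": 0
}}

```text
clock: 40.83
tcp_pos: [0.4963, -0.1991, 0.0813]
orientation: [0.004, 0.794, -0.608, 0.012]
wrist_force: [0.5, -0.6, 0.4]
finger_gap: 0.0426
```

>>> {"api": "arm_command", "payload": {
  "steps": "0 0 30 0; 0 0 70 0; 0 0 110 0; 0 0 150 0; -10 40 180 0; -20 90 180 0; -30 140 180 0; -40 190 180 0; -40 240 180 0; -40 240 180 0; -40 240 180 0"
}}

```text
clock: 42.2
tcp_pos: [0.4563, 0.0407, 0.2613]
orientation: [0.004, 0.794, -0.608, 0.012]
wrist_force: [-0.3, 0.6, -0.1]
finger_gap: 0.0427
```

```bash
python3 - <<'E'
from h import *
s=get_state();print(s['clock'],s['tcp_pos'],s['finger_gap'],s['wrist_force'])
sc=read_camera("scene");t=read_camera("top")
save(sc,"s15",(280,180,160,140),5);save(t,"t15",(330,160,140,100),5);save(sc,"s15f")
for n in ("board_xl","board_l","board_m","board_s"):
  print(n,[(round(d["score"],2),d["box"]) for d in trace("scene",n)])
E
```

```text
42.2 [0.4563 0.0407 0.2613] 0.04265766218476728 [-0.3352  0.6087 -0.1343]
board_xl [(0.57, [345.0, 252.2, 51.0, 65.3])]
board_l [(0.88, [331.3, 241.6, 44.6, 59.6]), (0.71, [319.0, 238.3, 38.3, 44.6])]
board_m [(0.88, [331.3, 241.6, 44.6, 59.6]), (0.71, [319.0, 238.3, 38.3, 44.6])]
board_s [(0.88, [331.3, 241.6, 44.6, 59.6]), (0.71, [319.0, 238.3, 38.3, 44.6])]
```

View pics/s15.png

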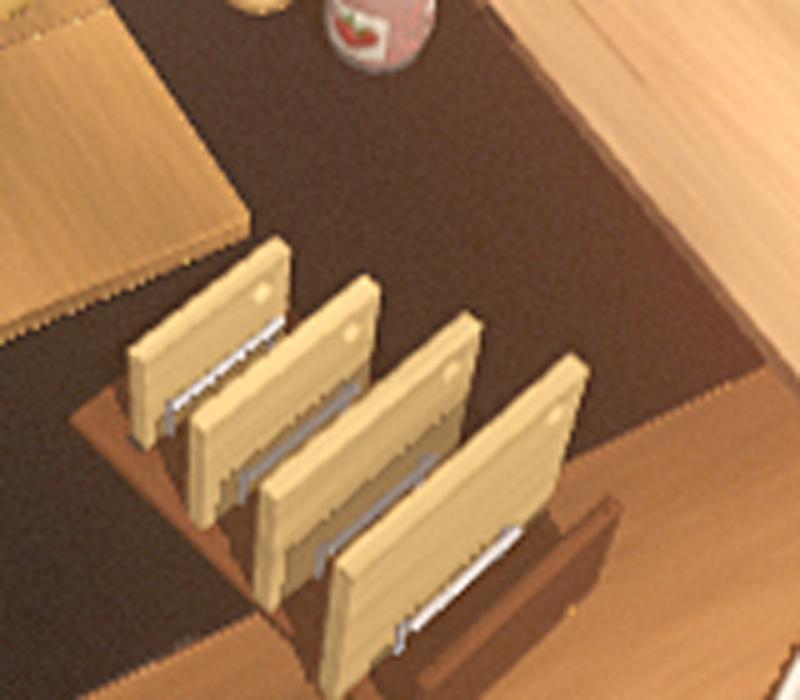

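View pics/t15.png

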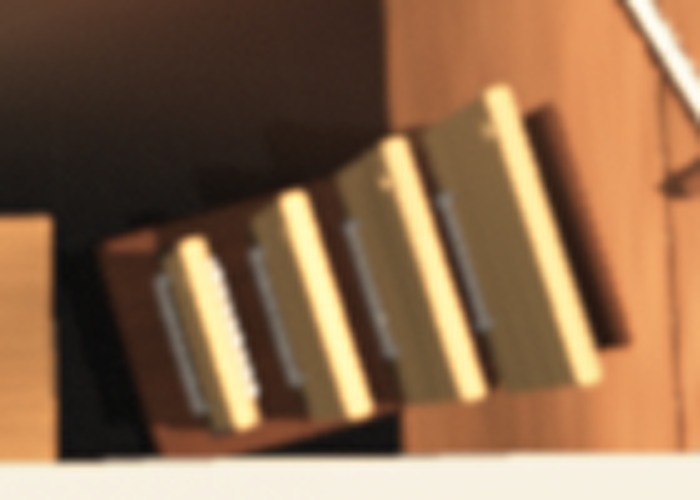

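View pics/s15f.png

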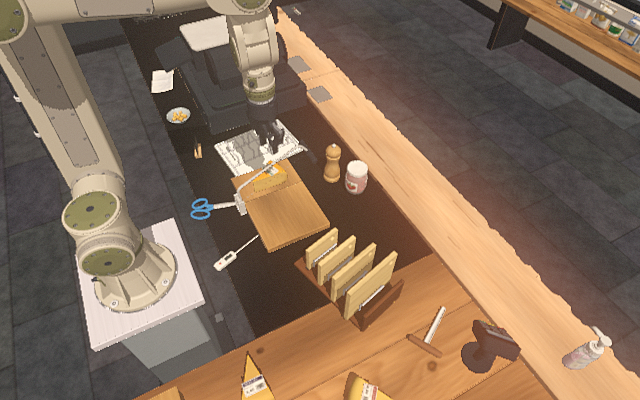

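```bash
python3 - <<'E'
from h import *
S=camera_info("scene");T=camera_info("top")
o=np.array([.544,-.374]);th=-1.307;ux=np.array([np.cos(th),np.sin(th)]);uy=np.array([-np.sin(th),np.cos(th)])
# far end, near end mid of top edge
D={1:(.144,.17,(580,360),(345,563),(499,92),(588,376)),2:(.126,.15,(474,320),(270,487),(396,144),(472,392)),3:(.108,.13,(372,283),(202,418),(293,197),(357,410)),4:(.09,.11,(281,245),(142,348),(192,243),(243,424))}
for k,(h,L,a,b,c,d) in D.items():
    for nm,I,off,ps in(("scene",S,(280,180),(a,b)),("top",T,(330,160),(c,d))):
        q=[atz(I,*(np.array(p)/5+off),.018+h)[:2]-(o-.06*(k-1)*ux) for p in ps]
        m=sum(q)/2; v=q[0]-q[1]
        print(k,nm,"across %.1f along %.1f mm len %.1f (%.0f) ang %.1f"%(m@ux*1e3,m@uy*1e3,np.linalg.norm(v)*1e3,L*1e3,np.degrees(np.arctan2(v@ux,abs(v@uy)))))
E
```

```text
1 scene across -0.3 along 2.8 mm len 167.7 (170) ang 0.5
1 top across 2.1 along 1.5 mm len 163.8 (170) ang 0.6
2 scene across 0.4 along 1.7 mm len 147.1 (150) ang 0.7
2 top across 2.7 along 0.4 mm len 144.6 (150) ang 0.6
3 scene across 0.9 along -0.1 mm len 125.1 (130) ang 0.3
3 top across 1.8 along -1.5 mm len 125.4 (130) ang 0.5
4 scene across 0.3 along 1.7 mm len 102.8 (110) ang 1.1
4 top across 1.1 along -0.7 mm len 107.4 (110) ang 1.1
```

```bash
python3 -c "
from workcell import *
print(hand_in())"
```

```text
the job is handed in; nothing more can be done
None
```

All four boards are in the counter rack, and I handed the job in at about 42 s of the 131 s allowed. I placed them largest to smallest: `board_xl` in `slot_1` at the end panel, then `board_l`, `board_m` and `board_s` at the open end.

**Position:** In the last scene and top pictures, each board's upper edge lies within about 3 mm of its slot centre, both along and across, and within about 1.1° of the slot's line. The two cameras differ by up to about 2.4 mm, with the top camera reading further towards the panel. That is about what the 2 mm calibration allows.

**Seating:** I lowered each board to its slot's floor height and released it there. I did not measure its height separately afterwards, but the pictures show all four upright and down between the hoops.

**Other things in the scene:** The pepper mill and jam jar are still standing where they were. The gripper was open and clear of everything at hand-in.

**Disagreement:** In the final picture the trained network could not tell the three smaller boards apart; it gave identical detections for them. I confirmed the size order by their measured lengths and by eye instead. The edge lengths I measured came out 2 to 7 mm short of nominal, because I picked the end points by hand.

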